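# Make up the saw's blade-change kit

## Task

Make up the blade-change kit for the site saw: stack the three metal spacer rings flat in the yellow slotted tube, fully down, with the thick steel one at the bottom, then the brass one, then the thin blue one on top. Lay the big hexagonal arbor nut flat on the round black pad in the middle of the blue tray, before or after the rings as you like. Leave the red sealing ring and the wooden offcut where they are.

Things in the scene. Friction and masses are not known exactly. Their poses are not given: they have to be found in the camera images.
- steel_ring: Bright grey steel spacer ring, 20 mm thick, OD 56 mm, 30 mm hole; origin at the centre of its underside, z up (it lies flat on the bench at the start). Loose, about 0.27 kg.
- brass_ring: Golden brass spacer ring, 15 mm thick, OD 56 mm, 30 mm hole; origin at the centre of its underside, z up (it lies flat on the bench at the start). Loose, about 0.22 kg.
- blue_ring: Blue anodised aluminium spacer ring, 10 mm thick, OD 56 mm, 30 mm hole; origin at the centre of its underside, z up (it lies flat on the bench at the start). Loose, about 0.05 kg.
- nut: Grey steel hexagonal nut, 46 mm across flats, 53 mm across corners, 24 mm high, 30 mm hole. Origin at the centre of its underside, z up; its x axis is perpendicular to a pair of flats (and so every 60 degrees on). Loose, about 0.22 kg, lying flat on the bench.
- tube: Yellow open-topped tube, fixed: round foot 84 mm wide, 6 mm thick (its top is the floor), two curved walls on its own +x and -x sides, inner diameter 62 mm, 6 mm thick, up to 58 mm. Open slots 37 mm wide on its +y and -y sides reach down to the foot: fingers holding a ring along y can go right down. Origin under the foot's centre, z up; rings' undersides end at 6, 26, 41 mm.
- tray: Blue square tray fixed to the bench, 148 mm outside, 140 mm inside, walls 20 mm high and 4 mm thick, floor 4 mm thick, with a round black rubber pad of 80 mm diameter and 2 mm thick in the middle (pad top 6 mm above the origin). Origin at the centre of its underside, z up.
- seal: Red plastic sealing ring, OD 56 mm, 42 mm hole, 12 mm high, loose, not to be moved. Origin at the centre of its underside.
- offcut: Pale wooden offcut, 40 x 80 x 35 mm high (x, y, z), loose, not to be moved. Origin at the centre of its underside.
Not all that is in view belongs to the job. There is more than one size of the tray; the one meant has the size given above. Of the things shaped like the tube, the yellow one is meant.

How it is judged (in metres and radians):
On the way, in this order (a step that is already met when the one before it is completed fails the run):
1. the steel ring lies flat on the floor of the tube (horizontal distance between steel_ring and tube below 0.008 m and z of steel_ring in the frame of tube between 0.003 and 0.009 m and angle between the z axis of steel_ring and the z axis of tube, either way round below 0.1 rad), for 0.2 s.
2. the brass ring lies on the steel ring in the tube (horizontal distance between brass_ring and tube below 0.008 m and z of brass_ring in the frame of tube between 0.023 and 0.029 m and angle between the z axis of brass_ring and the z axis of tube, either way round below 0.1 rad), for 0.2 s.
3. the blue ring lies on the brass ring in the tube (horizontal distance between blue_ring and tube below 0.008 m and z of blue_ring in the frame of tube between 0.038 and 0.044 m and angle between the z axis of blue_ring and the z axis of tube, either way round below 0.1 rad), for 0.2 s.
At the end, for the whole second after the job is handed in: In the tube, steel then brass then blue ring upwards, each flat (0.1 rad), centred within 8 mm and within 3 mm of its seated height; the nut flat (0.1 rad) on the tray's pad, centre within 25 mm of the pad's. All released and at rest (all of step 1 and all of step 2 and all of step 3 and linear speed of each of steel_ring, brass_ring, blue_ring, nut below 0.03 m/s and horizontal distance between nut and tray below 0.025 m and z of nut in the frame of tray between 0.003 and 0.009 m and angle between the z axis of nut and the z axis of tray, either way round below 0.1 rad); the robot touches nothing.
It fails at once if the red sealing ring was moved more than 20 mm (distance of seal from where it was at the start of the episode above 0.02 m).
It fails at once if the wooden offcut was moved more than 20 mm (distance of offcut from where it was at the start of the episode above 0.02 m).
It also fails if it takes over 106 s, if anything falls off the work surface, if the arm or the gripper's body presses on something with over 40 N, if the wrist force passes 120 N, or if a joint passes its speed limit or range.

## Robot

A 6-joint arm with a two-finger parallel gripper is mounted at the origin on the work surface. World frame = base frame: x ahead of the robot, y to its left, z up, the work surface at z = 0. Lengths are in mm, angles in rad, forces in N, time in s.
With the tool pointing down it reaches from about 250 to 850 mm from the base axis. Payload 12.5 kg.
Tool frame: the origin (TCP) lies on the mounting face of the last link; the fingertips stand 186 mm ahead of it and the grasp point (between the pads) lies 167 mm ahead of it; z points along the fingers, y is the line along which they close (so a half turn about z gives the same grasp; the last joint's range is limited). The gripper opens to 93 mm and grips with 3 to 60 N. Pads are 15 mm wide; open, the fingers measure 128 mm over their backs; the gripper's body (75 mm by 188 mm) begins 65 mm behind the grasp point.
Start: joints at [1.068, 0.351, 1.652, -0, 1.139, -0.085], TCP at [223.131, 502.691, 404.733] pointing down, gripper open.
Joint ranges: [-2.75, 2.75], [-0.79, 2.1], [0.01, 2.65], [-1.57, 4.71], [0.07, 3.14], [-2.87, 2.87]. Speed limits (rad/s): [2.22, 2.22, 2.79, 3.14, 3.14, 3.14].

## Interface

Orientations are given as a unit quaternion [w, x, y, z].
In Python, from station import env gives the robot as it stands.
- The arm moves only by the shell command python3 -m handwheel 'ROWS' [FORCE]. ROWS is a JSON object whose one key "moves" holds a list that holds one entry, the list of rows, each a list of 7 numbers: the shift along the tool's x, y, z in units of 25 mm (1.0 is 25 mm), then the turn, a rotation vector about the tool's x, y, z in units of 6 degrees (1.0 is 6 degrees), then the closure, from -1 (fully open) to 1 (shut). A call has 1 to 8 rows; each row shifts and turns the commanded pose from where the row before left it, along the tool's axes as they then stand; what a row does not reach is not made up. A row lasts 1/12 s, in which the tool goes at most 41.7 mm and 7.16 degrees, less where a joint would pass 70% of its speed; a pose out of reach is approached as far as the arm can. A call is refused whole if a number of a shift passes 1 or a number of a turn 1, either way. A call with a gripper value outside its range is refused whole. The fingers move at their own pace and stop on an object; FORCE is the grip in N (left out, the last holds). Time passes only in rows, so rows that do not move let the fingers close. It gives the time, the measured TCP pose, the force, the opening and the grip force at its end, in the units of the state.
- env.read_state(): the state, without advancing time (a new reading comes with each control period).
- env.snapshot(name): name is "scene" or "top"; returns the picture (480x640x3 uint8, red, green, blue); there is no depth.
- env.camera_info(name): a dict with "fx", "fy", "cx", "cy" (pixels), "D" ([k1, k2, p1, p2, k3] as OpenCV has them; the pictures are not rectified), "rvec" (rotation vector, rad) and "tvec" (3), from world to camera coordinates, as OpenCV has them. Camera axes: x right, y down, z forward; pixel columns grow to the right and rows downward; lengths in mm; the calibration is good to about 2 mm. A picture is of the moment at which its call begins. camera_info takes no time and is no camera call.
- env.close_job(): hands the job in; it is judged then, once.
Trained networks look in the newest picture that a camera, given by its name, has taken for a name from the list of things; names that differ only in an ending like _2 or _b are one class to them, and where a whole thing is asked for, a point or a joint stands for the part that bears it (a point fixed in the world has none). Each returns a list of dicts, best first, with "p" (0 to 1); they miss things now and then, are a little off and sometimes report something else, mostly with a low value. They report only what shows in the picture. A call takes as long as a camera call. They do not tell look-alikes from the thing itself.
- env.look_for(camera, thing): "uv" ([column, row] in pixels, amid what is visible of it).
- env.masks_of(camera, thing): "pixels" (480x640 bool, what is visible of it) and "uv" ([column, row] in pixels, amid what is visible of it).
The state is a dict: "time": time; "joint_pos": joint angles; "joint_vel": joint speeds; "effort": joint torques, N m; "tcp_pos": TCP position; "orientation": TCP orientation; "wrist_force": force on the tool from outside, world axes, zero at the start; "wrist_torque": the same for the moment, N m; "grip_width": opening from 0.0 (shut) to 1.0 (fully open); "grip_force": force on a finger pad.
Only numpy, scipy, OpenCV 4.12 (cv2) and the standard library are available. Lean on these libraries where they do the work, as an engineer would, in place of code of your own. Each camera call takes 0.05 s, during which the arm holds its last target. There are 200 camera calls.

## Working session

There is one attempt and no reset: what is moved stays moved. The work goes in short steps, Python scripts to look and compute and a shell command to move; the robot and the scene stay as the last step left them, time stands still between calls to the robot, and variables do not carry over. Pictures are saved under pics/ and viewed, at most 14 in all, crops included, and the job is handed in when it is done.

```bash
ls; mkdir -p pics
python3 - <<'E'
from station import env
import cv2
for n in("scene","top"):
    cv2.imwrite(f"pics/{n}0.png",env.snapshot(n)[:,:,::-1]); print(env.camera_info(n))
s=env.read_state();print(s)
E
```

```text
pics
{'fx': 561.7437945563534, 'fy': 561.7437945563534, 'cx': 311.0683751988587, 'cy': 243.17414218511738, 'D': array([-0.02020579,  0.        ,  0.        ,  0.        ,  0.        ]), 'rvec': array([ 1.6141229 ,  1.83795818, -0.8182729 ]), 'tvec': array([  89.24052224, -304.98043386, 1496.57797593])}
{'fx': 457.3914560399731, 'fy': 457.3914560399731, 'cx': 316.46358999263623, 'cy': 241.21781673882174, 'D': array([0.01681926, 0.        , 0.        , 0.        , 0.        ]), 'rvec': array([ 2.15859161, -2.12595751,  0.15151042]), 'tvec': array([-11.07127441, 515.51785339, 987.61672837])}
{'time': 0.1, 'joint_pos': array([ 1.06841904e+00,  3.51184696e-01,  1.65233412e+00,  3.27411459e-05,
        1.13916713e+00, -8.45843012e-02]), 'joint_vel': array([ 9.93127558e-05,  1.39229675e-03, -1.69670066e-03,  4.01907000e-04,
       -4.96816364e-04, -6.15259495e-04]), 'effort': array([ 1.87034639e-03, -4.98030710e+01, -2.85702825e+01,  7.00989598e-02,
        2.38992297e-02, -2.93459345e-05]), 'tcp_pos': array([223.0703516 , 502.6071154 , 404.26376309]), 'orientation': array([-1.72366037e-04,  2.07387186e-01,  9.78258788e-01, -5.18970027e-04]), 'wrist_force': array([-1.04240566, -0.26791098,  0.82008985]), 'wrist_torque': array([ 0.00012658,  0.04588586, -0.03107858]), 'grip_force': 0.0, 'grip_width': 1.0004607374187684}
```

View pics/top0.png

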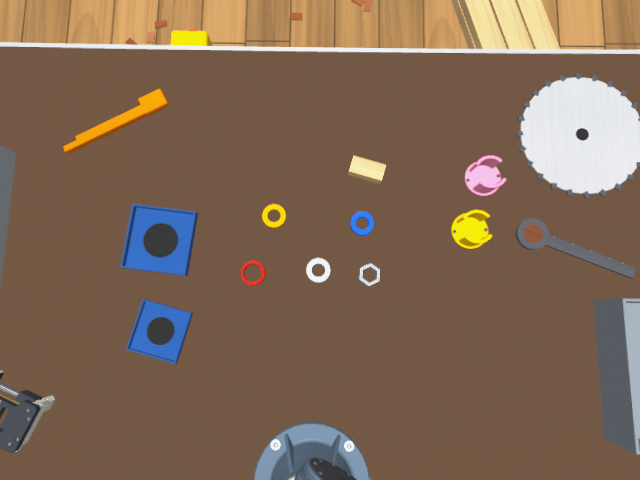

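View pics/scene0.png

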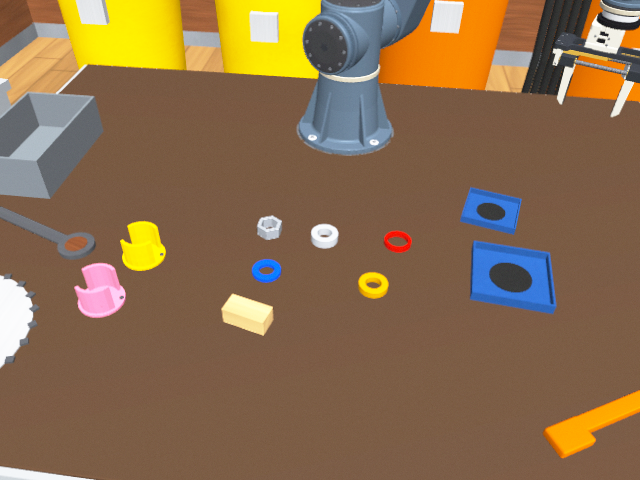

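Candidates (top image): trays (160,240) big and (160,331) small, so I take the big one. Tubes: yellow (472,229) and pink (485,176), so yellow. Rings: brass (274,216), blue (362,223), steel (318,270), red seal (252,273), which must not be moved, and the nut (370,274). The saw blade, spanner and orange tool are not part of the job.

```bash
cat > h.py <<'E'
import numpy as np, cv2
from station import env
from scipy.optimize import least_squares
from scipy.spatial.transform import Rotation as R
def cam(n):
    c=env.camera_info(n); return np.array([[c['fx'],0,c['cx']],[0,c['fy'],c['cy']],[0,0,1.]]),c['D'],c['rvec'],c['tvec']
def proj(n,P):
    K,D,r,t=cam(n); return cv2.projectPoints(np.float64(P).reshape(-1,1,3),r,t,K,D)[0].reshape(-1,2)
def ray(n,uv,z):
    K,D,r,t=cam(n); p=cv2.undistortPoints(np.float64(uv).reshape(1,1,2),K,D)[0,0]
    M=cv2.Rodrigues(r)[0]; d=M.T@np.r_[p,1]; o=-M.T@t; return o+d*(z-o[2])/d[2]
def disc(r,z0,z1,n=48,a0=0):
    a=a0+np.arange(n)*2*np.pi/n; c=np.c_[r*np.cos(a),r*np.sin(a)]
    return np.vstack([np.c_[c,0*a+z] for z in (z0,z1)])
def hullc(p):
    h=cv2.convexHull(np.float32(p)); m=cv2.moments(h); return np.array([m['m10'],m['m01']])/m['m00'],m['m00']
def maskhull(m): return hullc(np.argwhere(m)[:,::-1])
def fit(n,pts,c,x0=(500,0)):
    f=lambda q: hullc(proj(n,pts+np.r_[q,0]))[0]-c
    return least_squares(f,x0,diff_step=1e-3).x
def big(m):
    k,l,s,_=cv2.connectedComponentsWithStats(np.uint8(m)); return l==1+np.argmax(s[1:,4])
E
python3 - <<'E'
from h import *
sq=lambda h,z:np.array([[a*h,b*h,c] for a in(-1,1) for b in (-1,1) for c in z],float)
M=dict(steel_ring=disc(28,0,20),brass_ring=disc(28,0,15),blue_ring=disc(28,0,10),nut=disc(26.5,0,24,6,np.pi/6),seal=disc(28,0,12),tube=np.vstack([disc(42,0,6)]),tray=sq(74,(0,20)),offcut=sq(20,(0,35)))
S={n:env.snapshot(n) for n in("top","scene")}
for k,p in M.items():
  for n in S:
    for d in env.masks_of(n,k)[:2]:
        m=big(d['pixels']); c,a=maskhull(m); q=fit(n,p,c)
        print(k,n,round(d['p'],2),c.round(1),'area',a,round(hullc(proj(n,p+np.r_[q,0]))[1]),'xy',q.round(1))
        np.save(f"m_{k}_{n}.npy",m) if d['p']>.5 else 0
im=S['top']
a=cv2.resize(im[200:260,440:520],None,fx=5,fy=5,interpolation=2);b=cv2.resize(im[245:305,330:410],None,fx=5,fy=5,interpolation=2)
i=S['scene']
c=cv2.resize(i[210:270,110:190],None,fx=5,fy=5,interpolation=2);d=cv2.resize(i[200:260,235:315],None,fx=5,fy=5,interpolation=2)
cv2.imwrite("pics/crop1.png",np.vstack([np.hstack([a,b]),np.hstack([c,d])])[:,:,::-1])
E
```

```text
steel_ring top 0.88 [318.  270.2] area 481.0 490 xy [452.8   0. ]
steel_ring scene 0.56 [324.4 236.1] area 502.0 585 xy [456.5   0. ]
brass_ring top 0.55 [273.6 216.4] area 424.5 476 xy [576.8   0. ]
brass_ring scene 0.57 [373.8 285.2] area 633.5 673 xy [580.5 100.2]
blue_ring top 0.69 [361.8 223. ] area 405.0 465 xy [565.1   0. ]
blue_ring scene 0.89 [266.4 270.9] area 525.5 596 xy [576.3   0. ]
nut top 0.49 [368.6 274.7] area 355.0 371 xy [444.1   0. ]
nut scene 0.88 [269.5 227.6] area 454.5 517 xy [459.8   0. ]
seal top 0.57 [252.5 273.2] area 437.0 479 xy [443.9   0. ]
seal scene 0.71 [397.7 241.5] area 469.0 483 xy [432.7   0. ]
seal scene 0.71 [247.4 314.1] area 1384.0 767 xy [689.3   0. ]
tube top 0.69 [484.2 175.7] area 1156.0 978 xy [684.3   0. ]
tube top 0.66 [470.8 229.1] area 1218.0 1019 xy [555.3   0. ]
tube scene 0.73 [ 99.3 290.5] area 2079.5 1492 xy [685.   0.]
tube scene 0.68 [142.  246.8] area 1726.5 1008 xy [ 530.9 -367. ]
tray top 0.73 [159.2 331. ] area 2845.5 4558 xy [312.7   0. ]
tray top 0.65 [158.9 240.3] area 4445.0 4209 xy [516.4   0. ]
tray scene 0.96 [511.9 277.1] area 4951.5 4227 xy [486.6   0. ]
tray scene 0.9 [490.6 210.4] area 1920.5 1956 xy [0. 0.]
offcut top 0.57 [366.6 169.6] area 702.0 365 xy [689.6   0. ]
offcut scene 0.87 [247.8 314.2] area 1390.0 760 xy [699.6   0. ]
```

View pics/crop1.png

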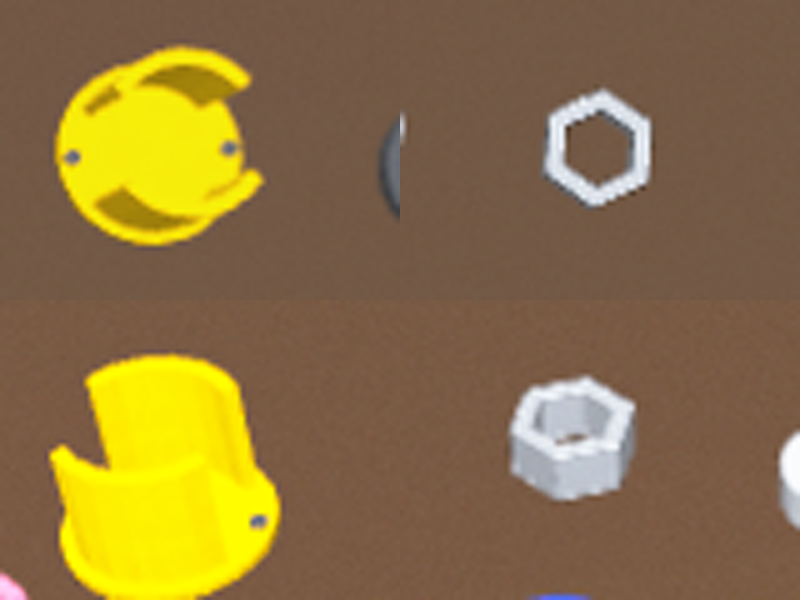

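The crop shows the yellow tube with its foot screws at about (454,231) and (486,230) in the slots, so its y axis runs along image columns. The nut lies flat at (370,274) with its flats to image left and right. I'll fit the poses properly now.

```bash
cat >> h.py <<'E'
def fit(n,pts,c,x0=(500,0)):
    f=lambda q: hullc(proj(n,pts+np.r_[q*1000-2000,0]))[0]-c
    return least_squares(f,np.array(x0)/1000+2,diff_step=1e-3).x*1000-2000
def sil(n,parts,x,y,yaw,s=8):
    Rz=R.from_euler('z',yaw,degrees=True).as_matrix(); im=np.zeros((480*s,640*s),np.uint8)
    for p in parts:
        q=proj(n,np.asarray(p)@Rz.T+[x,y,0])
        cv2.fillConvexPoly(im,cv2.convexHull(np.int32(np.round((q+.5)*s))),255)
    return cv2.resize(im,(640,480),interpolation=cv2.INTER_AREA)/255.
def wall(c,ri,ro,h0,h1,z0=6,z1=58,n=8):
    a=np.linspace(c-h0,c+h0,n+1); P=lambda r,t:[r*np.cos(t),r*np.sin(t)]
    return [[P(r,t)+[z] for r in(ri,ro) for t in(a[i],a[i+1]) for z in(z0,z1)] for i in range(n)]
g=np.arccos(0) - np.arcsin(18.5/34)
TUBE=[disc(42,0,6)]+wall(0,31,37,g,g)+wall(np.pi,31,37,g,g)
HEX=disc(46/3**.5,0,24,6,np.pi/6)
E
python3 - <<'E'
from h import *
from scipy.optimize import minimize
M=dict(steel_ring=disc(28,0,20),brass_ring=disc(28,0,15),blue_ring=disc(28,0,10),nut=HEX,seal=disc(28,0,12))
for k,p in M.items():
  for n in("top","scene"):
    c=None
    m=np.load(f"m_{k}_{n}.npy") if not(k=='nut' and n=='top') and not (k=='seal' and n=='scene') else None
    if m is None: c=np.array([368.6,274.7]) if k=='nut' else np.array([397.7,241.5])
    else: c,_=maskhull(m)
    print(k,n,fit(n,p,c).round(1))
sq=np.array([[a*74,b*74,c] for a in(-1,1) for b in (-1,1) for c in(0,20)],float)
S={n:env.snapshot(n) for n in("top","scene")}
def colfit(parts,masks,x0):
    f=lambda q:sum(np.abs(sil(n,parts,*q,s=4)-m).sum() for n,m in masks.items())
    best=None
    for dy in (-20,0,20):
        r=minimize(f,np.r_[x0[:2],x0[2]+dy],method='Nelder-Mead',options=dict(initial_simplex=np.array([np.r_[x0[:2],x0[2]+dy]]*4)+np.array([[0,0,0],[8,0,0],[0,8,0],[0,0,10]]),xatol=.1,fatol=.1,maxiter=120))
        if best is None or r.fun<best.fun: best=r
    return best.x.round(1),round(best.fun,1),round(sum(m.sum() for m in masks.values()))
def hsv(n): return cv2.cvtColor(S[n],cv2.COLOR_RGB2HSV)
box={'top':(440,195,505,260),'scene':(110,210,180,275)}
T={};B={};N={}
def crop(m,b):
    o=np.zeros(m.shape); x0,y0,x1,y1=b; o[y0:y1,x0:x1]=m[y0:y1,x0:x1]; return cv2.morphologyEx(o,cv2.MORPH_CLOSE,np.ones((5,5)))
for n in S:
    h=hsv(n)
    T[n]=crop((h[...,0]>22)&(h[...,0]<35)&(h[...,1]>150),box[n])
    B[n]=crop(((h[...,0]>95)&(h[...,0]<125)&(h[...,1]>120)),{'top':(110,195,210,285),'scene':(460,236,570,320)}[n])
    k,l=cv2.findContours(np.uint8(B[n]),cv2.RETR_EXTERNAL,1); z=np.zeros((480,640));cv2.drawContours(z,k,-1,1,-1);B[n]=z
    N[n]=crop((h[...,1]<70)&(h[...,2]>110),{'top':(350,255,395,295),'scene':(250,210,290,245)}[n])
    k,l=cv2.findContours(np.uint8(N[n]),cv2.RETR_EXTERNAL,1); z=np.zeros((480,640));cv2.drawContours(z,k,-1,1,-1);N[n]=z
for nm,p,ms,x0 in(("tube",TUBE,T,(555,-350,0)),("tray",[sq],B,(520,330,0)),("nut",[HEX],N,(444,-110,0))):
    for sel in (("top",),("scene",),("top","scene")):
        print(nm,sel,colfit(p,{n:ms[n] for n in sel},x0))
h=hsv('top')
for b in((449,226,460,237),(480,224,491,235)):
    x0,y0,x1,y1=b; w=np.clip(255-h[y0:y1,x0:x1,1].astype(float)-40,0,None)
    yy,xx=np.mgrid[y0:y1,x0:x1]; uv=[(w*xx).sum()/w.sum(),(w*yy).sum()/w.sum()]; print('screw',np.round(uv,1),ray('top',uv,6).round(1))
E
```

```text
steel_ring top [452.7  -7.5]
steel_ring scene [455.9  -5.9]
brass_ring top [577.   97.6]
brass_ring scene [580.5 100.2]
blue_ring top [ 565.  -107.8]
blue_ring scene [ 567.6 -106. ]
nut top [ 444.2 -122.4]
nut scene [ 447.5 -121.5]
seal top [444.2 142.2]
seal scene [447.4 143.7]Traceback (most recent call last):
  File "<stdin>", line 34, in <module>
  File "<stdin>", line 17, in colfit
    res = _minimize_neldermead(fun, x0, args, callback, bounds=bounds,
                               **options)
    fsim[j] = func(sim[j])
              ~~~~^^^^^^^^
    fx = function(np.copy(x), *(wrapper_args + args))
  File "<stdin>", line 14, in <lambda>
  File "<stdin>", line 14, in <genexpr>
  File "h.py", line 29, in sil
    q=proj(n,np.asarray(p)@Rz.T+[x,y,0])
  File "h.py", line 8, in proj
    K,D,r,t=cam(n); return cv2.projectPoints(np.float64(P).reshape(-1,1,3),r,t,K,D)[0].reshape(-1,2)
            ~~~^^^
  File "h.py", line 6, in cam
    c=env.camera_info(n); return np.array([[c['fx'],0,c['cx']],[0,c['fy'],c['cy']],[0,0,1.]]),c['D'],c['rvec'],c['tvec']
ValueError: time passes only in moves, steps and waits
```

```bash
sed -i 's/^def cam(n):/from functools import cache\n@cache\ndef cam(n):/' h.py
cat > f.py <<'E'
from h import *
from scipy.optimize import minimize
sq=np.array([[a*74,b*74,c] for a in(-1,1) for b in (-1,1) for c in(0,20)],float)
S={n:env.snapshot(n) for n in("top","scene")}
def colfit(parts,masks,x0):
    f=lambda q:sum(np.abs(sil(n,parts,*q,s=4)-m).sum() for n,m in masks.items())
    best=None
    for dy in (-20,0,20):
        s=np.r_[x0[:2],x0[2]+dy]+np.array([[0,0,0],[8,0,0],[0,8,0],[0,0,10]])
        r=minimize(f,s[0],method='Nelder-Mead',options=dict(initial_simplex=s,xatol=.1,fatol=.1,maxiter=120))
        if best is None or r.fun<best.fun: best=r
    return best.x.round(1),round(best.fun,1),round(sum(m.sum() for m in masks.values()))
def hsv(n): return cv2.cvtColor(S[n],cv2.COLOR_RGB2HSV)
def fill(m,b):
    o=np.zeros(m.shape,np.uint8); x0,y0,x1,y1=b; o[y0:y1,x0:x1]=m[y0:y1,x0:x1]; o=cv2.morphologyEx(o,cv2.MORPH_CLOSE,np.ones((3,3)))
    k,_=cv2.findContours(o,cv2.RETR_EXTERNAL,1); z=np.zeros(m.shape);cv2.drawContours(z,k,-1,1,-1); return z
T={};B={};N={}
for n in S:
    h=hsv(n)
    T[n]=fill((h[...,0]>22)&(h[...,0]<35)&(h[...,1]>150),{'top':(440,195,505,260),'scene':(110,210,180,275)}[n])
    B[n]=fill((h[...,0]>95)&(h[...,0]<125)&(h[...,1]>120),{'top':(110,195,210,285),'scene':(460,236,570,320)}[n])
    N[n]=fill((h[...,1]<70)&(h[...,2]>110),{'top':(350,255,395,295),'scene':(250,210,290,245)}[n])
for nm,p,ms,x0 in(("tube",TUBE,T,(555,-350,0)),("tray",[sq],B,(520,330,0)),("nut",[HEX],N,(444,-122,0))):
    for sel in (("top",),("scene",)):
        print(nm,sel,colfit(p,{n:ms[n] for n in sel},x0))
h=hsv('top')
for b in((449,226,460,237),(480,224,491,235)):
    x0,y0,x1,y1=b; w=np.clip(255-h[y0:y1,x0:x1,1].astype(float)-40,0,None)
    yy,xx=np.mgrid[y0:y1,x0:x1]; uv=[(w*xx).sum()/w.sum(),(w*yy).sum()/w.sum()]; print('screw',np.round(uv,1),ray('top',uv,6).round(1))
E
python3 f.py
```

```text
tube ('top',) (array([ 552.1, -356.6,    6.3]), np.float64(51.0), 1162)
tube ('scene',) (array([ 5.525e+02, -3.564e+02,  2.000e-01]), np.float64(54.0), 1660)
tray ('top',) (array([518.8, 359.6,  -6.5]), np.float64(105.2), 4263)
tray ('scene',) (array([519.1, 359.7,  -6.5]), np.float64(108.5), 4875)
nut ('top',) (array([ 446. , -122.9,   23.4]), np.float64(24.7), 403)
nut ('scene',) (array([ 446.3, -122.8,  -35.5]), np.float64(21.4), 521)
screw [451.  231.2] [ 548.3 -313.8    6. ]
screw [487.9 228.3] [ 556.4 -399.1    6. ]
```

Both cameras agree on all fits. In world x,y (mm):

| Thing | Position | Yaw |
|---|---|---|
| tube | (552,-356.5) | ≈5° |
| tray | (519,359.7) | – |
| nut | (446,-123) | tool y at 84° |
| steel ring | (454.3,-6.7) | – |
| brass ring | (578.8,98.9) | – |
| blue ring | (566.3,-106.9) | – |

Next I turn the tool to 95° and head for the steel ring.

```bash
cat > go.py <<'E'
import sys
from h import *
x,y,z,yaw=map(float,sys.argv[1:5]); s=env.read_state()
q=s['orientation']; M=R.from_quat(np.r_[q[1:],q[0]]).as_matrix()
d=M.T@(np.array([x,y,z])-s['tcp_pos'])/25
Rt=np.array([[-np.sin(np.radians(yaw)),np.cos(np.radians(yaw)),0],[np.cos(np.radians(yaw)),np.sin(np.radians(yaw)),0],[0,0,-1]])
Rt[0]=[np.sin(np.radians(yaw)),-np.cos(np.radians(yaw)),0]; 
Rt=np.c_[-Rt[0],Rt[1],Rt[2]]
print('t',round(s['time'],2),'tcp',s['tcp_pos'].round(1),'yaw',round(np.degrees(np.arctan2(M[1,1],M[0,1])),1),'w',round(s['grip_width']*93,1),'f',s['wrist_force'].round(1),round(float(s['grip_force']),1))
print('shift',d.round(2),'turn',np.degrees(R.from_matrix(M.T@Rt).as_rotvec()/6).round(2))
E
python3 -m handwheel '{"moves":[[[0,-0.5,0.9,0,0,-0.97,-1],[0,-0.5,0.9,0,0,-0.97,-1],[0,-0.5,0.9,0,0,-0.97,-1],[0,-0.5,0.9,0,0,-0.97,-1],[0,-0.5,0.9,0,0,-0.97,-1],[0,-1,0,0,0,0,-1],[-0.5,-1,0,0,0,0,-1],[-0.5,-1,0,0,0,0,-1]]]}' 30; python3 go.py 454.3 -6.7 300 95
```

```text
time: 1.87
tcp_pos: [241.5, 368.9, 291.9]
orientation: [-0.0, -0.046, 0.999, -0.0]
wrist_force: [1.2, -0.5, 0.3]
grip_width: 0.999
grip_force: 0.0
t 1.87 tcp [241.5 368.9 291.9] yaw 95.2 w 92.9 f [ 1.2 -0.5  0.3] 0.0
shift [ -7.1  -15.74  -0.32] turn [-0.   -0.    0.04]
```

```bash
python3 -m handwheel '{"moves":[[[-0.5,-1,0,0,0,0,-1],[-0.5,-1,0,0,0,0,-1],[-0.5,-1,0,0,0,0,-1],[-0.5,-1,0,0,0,0,-1],[-0.5,-1,0,0,0,0,-1],[-0.5,-1,0,0,0,0,-1],[-0.5,-1,0,0,0,0,-1],[-0.5,-1,0,0,0,0,-1]]]}' >/dev/null
python3 -m handwheel '{"moves":[[[-0.45,-1,0,0,0,0,-1],[-0.45,-1,0,0,0,0,-1],[-0.45,-1,0,0,0,0,-1],[-0.4,-1,0,0,0,0,-1],[-0.4,-1,0,0,0,0,-1],[-0.4,-1,0,0,0,0,-1],[0,0,0,0,0,0,-1],[0,0,0,0,0,0,-1]]]}' >/dev/null; python3 go.py 454.3 -6.7 187.5 95
```

```text
t 3.2 tcp [436.5  35.2 292.2] yaw 95.0 w 93.3 f [-1.6  0.4  0.6] 0.0
shift [-0.56 -1.73  4.19] turn [0.   0.   0.01]
```

```bash
python3 -m handwheel '{"moves":[[[-0.28,-0.87,0,0,0,0,-1],[-0.28,-0.86,0.5,0,0,0,-1],[0,0,0.9,0,0,0,-1],[0,0,0.9,0,0,0,-1],[0,0,0.9,0,0,0,-1],[0,0,0.6,0,0,0,-1],[0,0,0.2,0,0,0,-1],[0,0,0,0,0,0,-1]]]}' >/dev/null; python3 go.py 454.3 -6.7 187.5 95
```

```text
t 3.87 tcp [453.5  -5.1 191.5] yaw 95.2 w 92.9 f [-0.4 -0.3  0.7] 0.0
shift [-0.02 -0.07  0.16] turn [ 0.   -0.02  0.04]
```

```bash
python3 -m handwheel '{"moves":[[[-0.02,-0.05,0.16,0,0,0,-1],[0,0,0,0,0,0,-1],[0,0,0,0,0,0,1],[0,0,0,0,0,0,1],[0,0,0,0,0,0,1],[0,0,0,0,0,0,1],[0,0,0,0,0,0,1],[0,0,0,0,0,0,1]]]}' 30 >/dev/null; python3 go.py 454.3 -6.7 187.5 95
```

```text
t 4.53 tcp [454.7  -7.1 188.4] yaw 95.2 w 57.3 f [ 0.5 -0.5  0.2] 0.0
shift [0.01 0.02 0.03] turn [-0.    0.    0.03]
```

```bash
python3 -m handwheel '{"moves":[[[0,0,0,0,0,0,1],[0,0,0,0,0,0,1],[0,0,-0.4,0,0,0,1],[0,0,-0.8,0,0,0,1],[0,0,-0.9,0,0,0,1],[0,0,-1,0,0,0,1],[0,0,-1,0,0,0,1],[0,0,0,0,0,0,1]]]}' 30 >/dev/null; python3 go.py 552.2 -356.5 290 95
python3 - <<'E'
from h import *
i=env.snapshot("scene");cv2.imwrite("pics/lift1.png",cv2.resize(i[120:280,220:420],None,fx=3,fy=3)[:,:,::-1])
E
```

```text
t 5.2 tcp [455.4  -7.1 294.9] yaw 95.2 w 55.2 f [ 0.5 -1.3 -2.3] 30.0
shift [ -2.6  -14.27   0.23] turn [-0.01  0.06  0.03]
```

View pics/lift1.png

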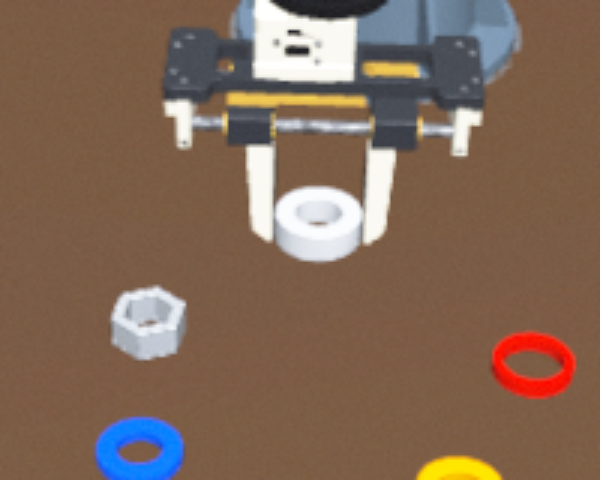

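The steel ring is held level between the fingers at about crop (318,222). Carrying it to the tube.

```bash
python3 -m handwheel '{"moves":[[[-0.1,-0.5,0,0,0,0,1],[-0.18,-1,0,0,0,0,1],[-0.18,-1,0,0,0,0,1],[-0.18,-1,0,0,0,0,1],[-0.18,-1,0,0,0,0,1],[-0.18,-1,0,0,0,0,1],[-0.18,-1,0,0,0,0,1],[-0.18,-1,0,0,0,0,1]]]}' 30 >/dev/null; 
python3 -m handwheel '{"moves":[[[-0.18,-1,0,0,0,0,1],[-0.18,-1,0,0,0,0,1],[-0.18,-1,0,0,0,0,1],[-0.18,-1,0,0,0,0,1],[-0.18,-1,0,0,0,0,1],[-0.18,-1,0,0,0,0,1],[-0.18,-0.7,0,0,0,0,1],[0,0,0,0,0,0,1]]]}' 30 >/dev/null; python3 go.py 552.2 -356.5 290 95
```

```text
t 6.58 tcp [ 551.7 -357.3  288.8] yaw 95.0 w 55.3 f [ 0.6  0.3 -3. ] 30.0
shift [-0.02  0.03 -0.05] turn [ 0.   -0.01  0.01]
```

```bash
cat > chk.py <<'E'
import sys
from h import *
k,h=sys.argv[1],float(sys.argv[2]); s=env.read_state(); zb=s['tcp_pos'][2]-186-float(sys.argv[3])
S={}
for n in("top","scene"):
    S[n]=env.snapshot(n)
    for d in env.masks_of(n,k)[:2]:
        m=big(d['pixels']); c,a=maskhull(m); print(n,round(d['p'],2),c.round(1),a,fit(n,disc(28,zb,zb+h),c).round(1),'tcp',s['tcp_pos'].round(1))
a=cv2.resize(S['top'][190:270,430:530],(400,320),interpolation=2);b=cv2.resize(S['scene'][150:280,70:230],(400,320),interpolation=2)
cv2.imwrite("pics/"+sys.argv[4],np.hstack([a,b])[:,:,::-1])
E
python3 chk.py steel_ring 20 1.5 over1.png
```

```text
scene 0.88 [133.3 211.6] 601.5 [ 553.6 -354.8] tcp [ 551.7 -357.3  288.8]
```

View pics/over1.png

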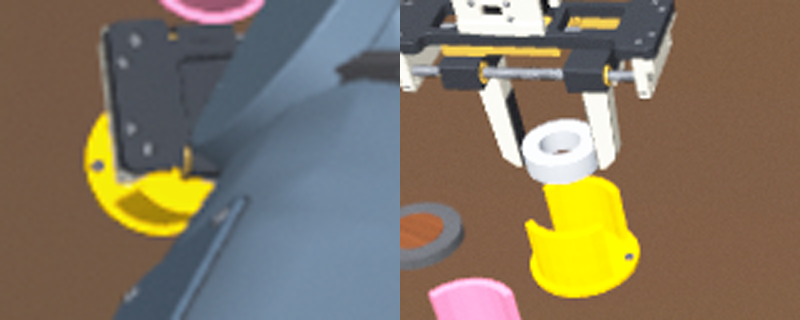

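Ring held at scene crop (560,150), right above the yellow tube at about (585,240). Lowering until it has entered the rim.

```bash
python3 -m handwheel '{"moves":[[[-0.02,0.02,0.6,0,0,0,1],[0,0,0.6,0,0,0,1],[0,0,0.4,0,0,0,1],[0,0,0.3,0,0,0,1],[0,0,0.3,0,0,0,1],[0,0,0,0,0,0,1]]]}' 30 >/dev/null; python3 go.py 552.2 -356.5 195 95
```

```text
t 7.28 tcp [ 552.  -353.7  234.3] yaw 95.2 w 55.3 f [ 0.1 -0.1 -1.9] 30.0
shift [ 0.   -0.11  1.57] turn [ 0.01 -0.01  0.03]
```

```bash
python3 -m handwheel '{"moves":[[[0,0,0.2,0,0,0,1],[0,0,0,0,0,0,1],[0,0,0,0,0,0,1]]]}' 30 ; python3 go.py 552.2 -356.5 195 95
```

```text
time: 7.53
tcp_pos: [552.3, -354.2, 230.9]
orientation: [0.0, -0.045, 0.999, -0.0]
wrist_force: [0.3, -0.2, -2.1]
grip_width: 0.594
grip_force: 30.0
t 7.53 tcp [ 552.3 -354.2  230.9] yaw 95.2 w 55.3 f [ 0.3 -0.2 -2.1] 30.0
shift [ 0.01 -0.09  1.44] turn [-0.    0.    0.03]
```

```bash
python3 -m handwheel '{"moves":[[[0,-0.08,0.3,0,0,0,1],[0,0,0.4,0,0,0,1],[0,0,0.4,0,0,0,1],[0,0,0.25,0,0,0,1],[0,0,0.05,0,0,0,1],[0,0,0,0,0,0,1],[0,0,0,0,0,0,1]]]}' 30 >/dev/null ; python3 go.py 552.2 -356.5 195 95
```

```text
t 8.12 tcp [ 552.5 -356.2  195.7] yaw 95.2 w 55.2 f [-0.9 -0.5 -2.1] 30.0
shift [ 0.01 -0.01  0.03] turn [ 0.   -0.    0.03]
```

```bash
python3 -m handwheel '{"moves":[[[0,0,0.03,0,0,0,1],[0,0,0,0,0,0,-1],[0,0,0,0,0,0,-1],[0,0,0,0,0,0,-1],[0,0,0,0,0,0,-1],[0,0,-0.5,0,0,0,-1],[0,0,-0.9,0,0,0,-1],[0,0,-0.9,0,0,0,-1]]]}' 30 >/dev/null ; python3 -m handwheel '{"moves":[[[0,0,-0.9,0,0,0,-1],[0,0,-0.9,0,0,0,-1],[0.3,1,0,0,0,0,-1],[0.3,1,0,0,0,0,-1],[0.3,1,0,0,0,0,-1],[0.3,1,0,0,0,0,-1],[0,1,0,0,0,0,-1],[0,1,0,0,0,0,-1]]]}' 30 >/dev/null;python3 go.py 578.8 98.9 290 95
python3 - <<'E'
from h import *
S={n:env.snapshot(n) for n in("top","scene")}
a=cv2.resize(S['top'][190:270,430:530],(400,320),interpolation=2);b=cv2.resize(S['scene'][200:280,90:190],(400,320),interpolation=2)
cv2.imwrite("pics/in1.png",np.hstack([a,b])[:,:,::-1])
for d in env.masks_of('top','steel_ring')[:2]:
    c,a=maskhull(big(d['pixels'])); print(d['p'],c,a,ray('top',c,26))
E
```

```text
t 9.45 tcp [ 508.5 -208.5  298.7] yaw 95.1 w 93.2 f [-0.5  0.1 -0. ] 0.0
shift [-3.9  11.99  0.34] turn [-0.01  0.01  0.02]
```

View pics/in1.png

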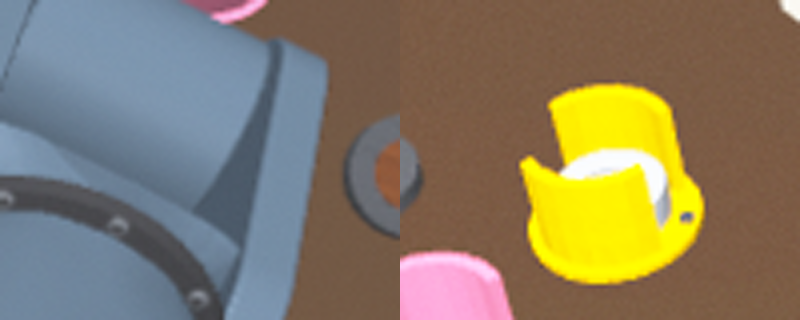

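The steel ring sits low and level inside the yellow tube, at about crop (615,185). Now the brass ring.

```bash
python3 -m handwheel '{"moves":[[[-0.3,1,0,0,0,0,-1],[-0.3,1,0,0,0,0,-1],[-0.3,1,0,0,0,0,-1],[-0.3,1,0,0,0,0,-1],[-0.3,1,0,0,0,0,-1],[-0.3,1,0,0,0,0,-1],[-0.3,1,0,0,0,0,-1],[-0.3,1,0,0,0,0,-1]]]}' 30 >/dev/null ; python3 -m handwheel '{"moves":[[[-0.35,1,0,0,0,0,-1],[-0.35,1,0,0,0,0,-1],[-0.4,0.5,0,0,0,0,-1],[-0.2,0.1,0.6,0,0,0,-1],[0,0,0.8,0,0,0,-1],[0,0,0.8,0,0,0,-1],[0,0,0,0,0,0,-1],[0,0,0,0,0,0,-1]]]}' 30 >/dev/null;python3 go.py 578.8 98.9 187.5 95
python3 - <<'E'
from h import *
env.snapshot("top")
for d in env.masks_of('top','steel_ring')[:2]:
    c,a=maskhull(big(d['pixels'])); print(d['p'],c,a,ray('top',c,26))
E
```

```text
t 10.93 tcp [577.7  62.1 242.5] yaw 95.1 w 92.7 f [-0.3 -0.4  0.2] 0.0
shift [-0.18  1.46  2.2 ] turn [-0.   -0.01  0.02]
0.67 [470.8045292  229.22765197] 419.5 [ 550.11424177 -352.93888284   26.        ]
```

```bash
python3 -m handwheel '{"moves":[[[-0.1,0.75,0,0,0,0,-1],[-0.08,0.7,0.4,0,0,0,-1],[0,0,0.8,0,0,0,-1],[0,0,0.7,0,0,0,-1],[0,0,0.2,0,0,0,-1],[0,0,0,0,0,0,-1],[0,0,0,0,0,0,-1]]]}' 30 >/dev/null;python3 go.py 578.8 98.9 187.5 95
```

```text
t 11.62 tcp [579.1  99.1 191.2] yaw 95.1 w 93.2 f [ 0.3  0.8 -0.6] 0.0
shift [ 0.01 -0.01  0.15] turn [-0.    0.01  0.02]
```

```bash
python3 -m handwheel '{"moves":[[[0,0,0.15,0,0,0,-1],[0,0,0,0,0,0,1],[0,0,0,0,0,0,1],[0,0,0,0,0,0,1],[0,0,0,0,0,0,1],[0,0,0,0,0,0,1],[0,0,0,0,0,0,1],[0,0,0,0,0,0,1]]]}' 30 >/dev/null;python3 go.py 578.8 98.9 187.5 95
python3 -m handwheel '{"moves":[[[0,0,0,0,0,0,1],[0,0,-0.4,0,0,0,1],[0,0,-0.8,0,0,0,1],[0,0,-0.9,0,0,0,1],[0,0,-1,0,0,0,1],[0,-0.2,-1,0,0,0,1],[0,-0.6,-0.2,0,0,0,1],[0,-1,0,0,0,0,1]]]}' 30 >/dev/null;python3 go.py 552.2 -356.5 290 95
```

```text
t 12.28 tcp [578.7  99.3 186.5] yaw 95.2 w 55.4 f [-0.   0.6  2.7] 30.3
shift [-0.   -0.01 -0.04] turn [-0.    0.    0.03]
t 12.95 tcp [582.7  55.4 296.5] yaw 95.3 w 55.5 f [ 0.9  0.4 -1.9] 30.0
shift [  2.73 -16.29   0.25] turn [0.   0.03 0.05]
```

```bash
python3 -m handwheel '{"moves":[[[0.17,-1,0,0,0,0,1],[0.17,-1,0,0,0,0,1],[0.17,-1,0,0,0,0,1],[0.17,-1,0,0,0,0,1],[0.17,-1,0,0,0,0,1],[0.17,-1,0,0,0,0,1],[0.17,-1,0,0,0,0,1],[0.17,-1,0,0,0,0,1]]]}' 30 >/dev/null
python3 -m handwheel '{"moves":[[[0.17,-1,0,0,0,0,1],[0.17,-1,0,0,0,0,1],[0.17,-1,0,0,0,0,1],[0.17,-1,0,0,0,0,1],[0.17,-1,0,0,0,0,1],[0.17,-1,0,0,0,0,1],[0.17,-0.9,0,0,0,0,1],[0.1,-0.5,0,0,0,0,1]]]}' 30 >/dev/null;python3 go.py 552.2 -356.5 290 95
```

```text
t 14.28 tcp [ 550.7 -337.   294.1] yaw 95.1 w 55.8 f [ 0.5 -0.9 -1.1] 30.0
shift [ 0.01 -0.78  0.16] turn [-0.   -0.    0.01]
```

```bash
python3 -m handwheel '{"moves":[[[0,-0.3,0,0,0,0,1],[0,0,0,0,0,0,1],[0,0,0,0,0,0,1]]]}' 30 >/dev/null; python3 go.py 552.2 -356.5 235 95;python3 chk.py brass_ring 15 0.5 over2.png
```

```text
t 14.53 tcp [ 552.1 -341.7  293.7] yaw 95.2 w 55.3 f [-0.7  0.7 -2.3] 30.0
shift [ 0.05 -0.59  2.35] turn [ 0.01 -0.    0.03]
top 0.38 [462.3 240.6] 164.5 [ 510.1 -304.8] tcp [ 552.1 -341.7  293.7]
scene 0.66 [139.9 211. ] 553.0 [ 554.3 -341.2] tcp [ 552.1 -341.7  293.7]
```

```bash
python3 -m handwheel '{"moves":[[[0,-0.59,0,0,0,0,1],[0,0,0,0,0,0,1],[0,0,0.6,0,0,0,1],[0,0,0.6,0,0,0,1],[0,0,0.4,0,0,0,1],[0,0,0.4,0,0,0,1],[0,0,0.2,0,0,0,1],[0,0,0,0,0,0,1]]]}' 30 >/dev/null; python3 go.py 552.2 -356.5 214 95
```

```text
t 15.4 tcp [ 553.2 -356.8  237.6] yaw 95.2 w 55.4 f [ 0.2 -0.8 -2. ] 30.0
shift [0.04 0.01 0.95] turn [ 0.01 -0.01  0.03]
```

```bash
python3 -m handwheel '{"moves":[[[0.03,0,0.3,0,0,0,1],[0,0,0.3,0,0,0,1],[0,0,0.25,0,0,0,1],[0,0,0.1,0,0,0,1],[0,0,0,0,0,0,1],[0,0,0,0,0,0,1]]]}' 30 >/dev/null; python3 go.py 552.2 -356.5 213.5 95
```

```text
t 15.9 tcp [ 552.6 -357.2  215. ] yaw 95.2 w 55.4 f [-0.   1.  -1.5] 30.0
shift [0.01 0.03 0.06] turn [ 0.   -0.    0.03]
```

Release, rise, and head for the blue ring.

```bash
python3 -m handwheel '{"moves":[[[0,0,0.05,0,0,0,1],[0,0,0,0,0,0,-1],[0,0,0,0,0,0,-1],[0,0,0,0,0,0,-1],[0,0,0,0,0,0,-1],[0,0,-0.5,0,0,0,-1],[0,0,-0.9,0,0,0,-1],[0,0,-0.9,0,0,0,-1]]]}' 30 >/dev/null ; python3 -m handwheel '{"moves":[[[0,0.5,-0.7,0,0,0,-1],[0,1,0,0,0,0,-1],[0,1,0,0,0,0,-1],[-0.1,1,0,0,0,0,-1],[-0.1,1,0,0,0,0,-1],[-0.1,1,0,0,0,0,-1],[-0.1,1,0,0,0,0,-1],[-0.1,1,0,0,0,0,-1]]]}' 30 >/dev/null;python3 go.py 566.3 -106.9 187.2 95;python3 - <<'E'
from h import *
i=env.snapshot("scene");cv2.imwrite("pics/in2.png",cv2.resize(i[200:280,90:190],(500,400),interpolation=2)[:,:,::-1])
E
```

```text
t 17.23 tcp [ 548.  -168.2  289.9] yaw 95.2 w 93.0 f [-0.9  0.6  0. ] 0.0
shift [-0.94  2.38  4.11] turn [-0.01  0.01  0.03]
```

View pics/in2.png

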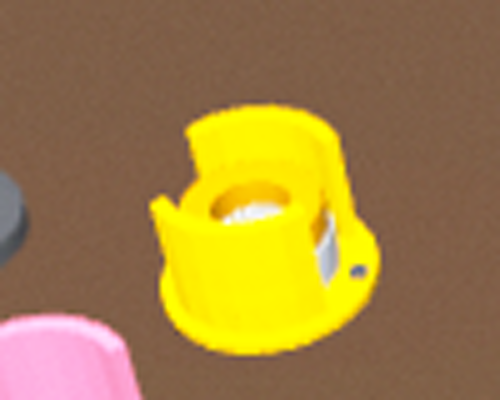

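Brass lies level on the steel ring, at crop (250,205). On to the blue ring.

```bash
python3 -m handwheel '{"moves":[[[-0.5,0.9,0,0,0,0,-1],[-0.4,0.8,0,0,0,0,-1],[0,0.2,0.6,0,0,0,-1],[0,0,0.9,0,0,0,-1],[0,0,0.9,0,0,0,-1],[0,0,0.6,0,0,0,-1],[0,0,0,0,0,0,-1],[0,0,0,0,0,0,-1]]]}' 30 >/dev/null;python3 go.py 566.3 -106.9 187.2 95
```

```text
t 17.95 tcp [ 566.4 -120.1  214.2] yaw 95.2 w 92.8 f [ 0.2 -0.2  0.1] 0.0
shift [-0.04  0.53  1.08] turn [ 0.   -0.    0.03]
```

```bash
python3 -m handwheel '{"moves":[[[-0.03,0.53,0,0,0,0,-1],[0,0,0.4,0,0,0,-1],[0,0,0.4,0,0,0,-1],[0,0,0.2,0,0,0,-1],[0,0,0,0,0,0,-1],[0,0,0,0,0,0,-1]]]}' 30 >/dev/null;python3 go.py 566.3 -106.9 187.2 95
```

```text
t 18.45 tcp [ 565.7 -106.8  188.3] yaw 95.2 w 92.9 f [ 0.3 -0.1  0.5] 0.0
shift [-0.02 -0.01  0.05] turn [ 0.   -0.01  0.03]
```

```bash
python3 -m handwheel '{"moves":[[[0,0,0.04,0,0,0,-1],[0,0,0,0,0,0,1],[0,0,0,0,0,0,1],[0,0,0,0,0,0,1],[0,0,0,0,0,0,1],[0,0,0,0,0,0,1],[0,0,0,0,0,0,1],[0,0,0,0,0,0,1]]]}' 30 >/dev/null;python3 go.py 566.3 -106.9 187.2 95
python3 -m handwheel '{"moves":[[[0,0,0,0,0,0,1],[0,0,-0.4,0,0,0,1],[0,0,-0.8,0,0,0,1],[0,0,-0.9,0,0,0,1],[0,0,-1,0,0,0,1],[0,-0.2,-1,0,0,0,1],[0,-0.6,-0.2,0,0,0,1],[0,-1,0,0,0,0,1]]]}' 30 >/dev/null;python3 go.py 552.2 -356.5 290 95
```

```text
t 19.12 tcp [ 565.8 -106.7  187.8] yaw 95.2 w 55.0 f [-0.   0.6  0.5] 30.0
shift [-0.02 -0.01  0.02] turn [-0.    0.    0.03]
t 19.78 tcp [ 570.2 -151.2  297.7] yaw 95.3 w 55.0 f [ 0.4  0.  -1.3] 30.0
shift [ 1.47 -8.11  0.32] turn [-0.01  0.03  0.05]
```

```bash
python3 -m handwheel '{"moves":[[[0.2,-1,0,0,0,0,1],[0.2,-1,0,0,0,0,1],[0.2,-1,0,0,0,0,1],[0.2,-1,0,0,0,0,1],[0.2,-1,0,0,0,0,1],[0.2,-1,0,0,0,0,1],[0.2,-1,0,0,0,0,1],[0,-0.4,0,0,0,0,1]]]}' 30 >/dev/null
python3 -m handwheel '{"moves":[[[0,0,0,0,0,0,1],[0,0,0,0,0,0,1],[0,0,0,0,0,0,1]]]}' 30 >/dev/null;python3 go.py 552.2 -356.5 243 95;python3 chk.py blue_ring 10 1 over3.png
```

```text
t 20.7 tcp [ 551.8 -337.9  295. ] yaw 95.2 w 54.8 f [-0.5  0.2  0.6] 30.0
shift [ 0.05 -0.74  2.08] turn [ 0.01 -0.    0.03]
scene 0.59 [142.  211.7] 430.5 [ 553.8 -337.8] tcp [ 551.8 -337.9  295. ]
```

```bash
python3 -m handwheel '{"moves":[[[0.02,-0.73,0,0,0,0,1],[0,0,0,0,0,0,1],[0,0,0.6,0,0,0,1],[0,0,0.6,0,0,0,1],[0,0,0.4,0,0,0,1],[0,0,0.3,0,0,0,1],[0,0,0.2,0,0,0,1],[0,0,0,0,0,0,1]]]}' 30 >/dev/null; python3 go.py 552.2 -356.5 229.3 95
```

```text
t 21.57 tcp [ 552.7 -356.8  241.9] yaw 95.2 w 54.9 f [ 0.5  0.6 -0.4] 30.0
shift [0.02 0.01 0.5 ] turn [ 0.01 -0.01  0.03]
```

```bash
python3 -m handwheel '{"moves":[[[0,0,0.3,0,0,0,1],[0,0,0.18,0,0,0,1],[0,0,0,0,0,0,1],[0,0,0,0,0,0,1]]]}' 30 >/dev/null; python3 go.py 552.2 -356.5 229.3 95
```

```text
t 21.9 tcp [ 552.8 -357.2  230.7] yaw 95.2 w 55.2 f [ 0.8  0.2 -0.3] 30.0
shift [0.02 0.03 0.05] turn [ 0.   -0.    0.03]
```

```bash
python3 -m handwheel '{"moves":[[[0,0,0.04,0,0,0,1],[0,0,0,0,0,0,-1],[0,0,0,0,0,0,-1],[0,0,0,0,0,0,-1],[0,0,0,0,0,0,-1],[0,0,-0.5,0,0,0,-1],[0,0,-0.9,0,0,0,-1],[0,0,-0.9,0,0,0,-1]]]}' 30 >/dev/null ; python3 -m handwheel '{"moves":[[[0.2,0.5,0,0,0,0.9,-1],[0.4,1,0,0,0,0.9,-1],[0.4,1,0,0,0,0,-1],[0.4,1,0,0,0,0,-1],[0.4,1,0,0,0,0,-1],[0.4,1,0,0,0,0,-1],[0.4,1,0,0,0,0,-1],[0.4,1,0,0,0,0,-1]]]}' 30 >/dev/null;python3 go.py 446 -123 187 84;python3 - <<'E'
from h import *
i=env.snapshot("scene");cv2.imwrite("pics/in3.png",cv2.resize(i[200:280,90:190],(500,400),interpolation=2)[:,:,::-1])
E
```

```text
t 23.23 tcp [ 491.4 -163.8  288.3] yaw 84.4 w 93.3 f [-0.1  0.3  0.5] 0.0
shift [1.97 1.45 4.05] turn [-0.    0.01  0.06]
```

View pics/in3.png

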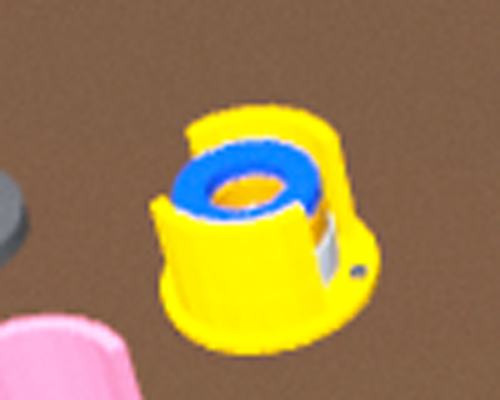

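Blue lies level on top of the stack, at crop (248,182). Now the nut.

```bash
python3 -m handwheel '{"moves":[[[0.9,0.6,0,0,0,0,-1],[0.8,0.5,0.4,0,0,0,-1],[0,0,0.8,0,0,0,-1],[0,0,0.9,0,0,0,-1],[0,0,0.9,0,0,0,-1],[0,0,0,0,0,0,-1],[0,0,0,0,0,0,-1]]]}' 30 >/dev/null;python3 go.py 446 -123 188 84
```

```text
t 23.87 tcp [ 452.3 -133.5  212.5] yaw 84.4 w 92.9 f [-0.2  0.5  0.5] 0.0
shift [0.29 0.39 0.98] turn [ 0.   -0.01  0.06]
```

```bash
python3 -m handwheel '{"moves":[[[0.29,0.39,0,0,0,0,-1],[0,0,0.3,0,0,0,-1],[0,0,0.4,0,0,0,-1],[0,0,0.25,0,0,0,-1],[0,0,0,0,0,0,-1],[0,0,0,0,0,0,1],[0,0,0,0,0,0,1],[0,0,0,0,0,0,1]]]}' 30 >/dev/null;python3 go.py 446 -123 188 84; python3 -m handwheel '{"moves":[[[0,0,0,0,0,0,1],[0,0,0,0,0,0,1],[0,0,0,0,0,0,1],[0,0,0,0,0,0,1],[0,0,0,0,0,0,1],[0,0,0,0,0,0,1]]]}' 35 >/dev/null;python3 go.py 446 -123 188 84
```

```text
t 24.53 tcp [ 446.1 -123.1  188.7] yaw 84.4 w 77.5 f [0.3 0.  0.5] 0.0
shift [0.   0.   0.03] turn [-0.    0.    0.06]
t 25.03 tcp [ 446.  -123.   188.5] yaw 84.4 w 45.8 f [ 0.  -0.3  1.3] 34.9
shift [-0.   -0.    0.02] turn [-0.    0.    0.06]
```

Width 45.8 mm, so it is gripped on the flats. Lifting and going to the tray.

```bash
python3 -m handwheel '{"moves":[[[0,0,-0.4,0,0,0,1],[0,0,-0.8,0,0,0,1],[0,0,-0.9,0,0,0,1],[0,0,-0.9,0,0,0,1],[-0.1,0.5,0,0,0,0,1],[-0.2,1,0,0,0,0,1],[-0.2,1,0,0,0,0,1],[-0.2,1,0,0,0,0,1]]]}' 35 >/dev/null;python3 go.py 519 359.7 260 84
python3 -m handwheel '{"moves":[[[-0.06,1,0,0,0,0,1],[-0.06,1,0,0,0,0,1],[-0.06,1,0,0,0,0,1],[-0.06,1,0,0,0,0,1],[-0.06,1,0,0,0,0,1],[-0.06,1,0,0,0,0,1],[-0.06,1,0,0,0,0,1],[-0.06,1,0,0,0,0,1]]]}' 35 >/dev/null;python3 go.py 519 359.7 260 84
```

```text
t 25.7 tcp [471.9 -36.7 264.2] yaw 84.3 w 45.7 f [ 0.7 -0.5 -2.4] 34.9
shift [-0.3  15.96  0.17] turn [-0.    0.    0.05]
t 26.37 tcp [503.4 161.5 264. ] yaw 84.4 w 45.9 f [-0.  -1.  -2.3] 34.9
shift [0.16 7.95 0.16] turn [-0.   -0.    0.06]
```

```bash
python3 -m handwheel '{"moves":[[[0.05,1,0,0,0,0,1],[0.05,1,0,0,0,0,1],[0.05,1,0,0,0,0,1],[0.05,1,0,0,0,0,1],[0,1,0,0,0,0,1],[0,1,0,0,0,0,1],[0,1,0,0,0,0,1],[0,0.6,0,0,0,0,1]]]}' 35 >/dev/null;python3 -m handwheel '{"moves":[[[0,0,0.5,0,0,0,1],[0,0,0.6,0,0,0,1],[0,0,0.6,0,0,0,1],[0,0,0,0,0,0,1],[0,0,0,0,0,0,1]]]}' 35 >/dev/null;python3 go.py 519 359.7 195 84
```

```text
t 27.45 tcp [517.  349.1 220.4] yaw 84.3 w 45.8 f [ 0.5  0.2 -1.6] 34.9
shift [-0.04  0.43  1.02] turn [-0.01 -0.02  0.06]
```

```bash
python3 -m handwheel '{"moves":[[[-0.04,0.43,0,0,0,0,1],[0,0,0.3,0,0,0,1],[0,0,0.4,0,0,0,1],[0,0,0.27,0,0,0,1],[0,0,0.03,0,0,0,1],[0,0,0,0,0,0,1],[0,0,0,0,0,0,1]]]}' 35 >/dev/null;python3 go.py 519 359.7 194.8 84
```

```text
t 28.03 tcp [519.3 360.3 195.9] yaw 84.4 w 45.8 f [-0.  -0.3 -2.9] 34.9
shift [ 0.01 -0.02  0.04] turn [-0.   -0.    0.06]
```

```bash
python3 -m handwheel '{"moves":[[[0,0,0.03,0,0,0,1],[0,0,0,0,0,0,-0.35],[0,0,0,0,0,0,-0.35],[0,0,0,0,0,0,-0.35],[0,0,-0.3,0,0,0,-0.35],[0,0,-0.8,0,0,0,-0.35],[0,0,-0.9,0,0,0,-0.35],[0,0,-0.9,0,0,0,-0.35]]]}' 35 >/dev/null;python3 -m handwheel '{"moves":[[[0,-0.5,-0.9,0,0,0,-0.4],[0.5,-0.9,-0.5,0,0,0,-0.4],[1,-1,0,0,0,0,-0.4],[1,-1,0,0,0,0,-0.4],[1,-1,0,0,0,0,-0.4],[1,-1,0,0,0,0,-0.4],[0,0,0,0,0,0,-0.4],[0,0,0,0,0,0,-0.4]]]}' 35 ;python3 - <<'E'
from h import *
S={n:env.snapshot(n) for n in("top","scene")}
cr=lambda i,x,y:cv2.resize(i[y:y+75,x:x+100],(400,300),interpolation=2)
cv2.imwrite("pics/end.png",np.vstack([np.hstack([cr(S['top'],110,200),cr(S['top'],420,190)]),np.hstack([cr(S['scene'],460,240),cr(S['scene'],90,200)])])[:,:,::-1])
for k,p in(('nut',HEX+[0,0,6]),('blue_ring',disc(28,41,51))):
  for n in S:
    for d in env.masks_of(n,k)[:1]: c,a=maskhull(big(d['pixels'])); print(k,n,round(d['p'],2),c.round(1),fit(n,p,c).round(1))
E
```

```text
time: 29.37
tcp_pos: [393.4, 236.5, 303.7]
orientation: [0.0, 0.049, 0.999, 0.0]
wrist_force: [0.3, 1.1, 0.2]
grip_width: 0.704
grip_force: 0.0
nut top 0.79 [157.3 238.5] [519.3 360.6]
nut scene 0.68 [512.6 271.9] [520.  360.8]
blue_ring top 0.9 [475.6 227.1] [ 551.5 -357. ]
```

View pics/end.png

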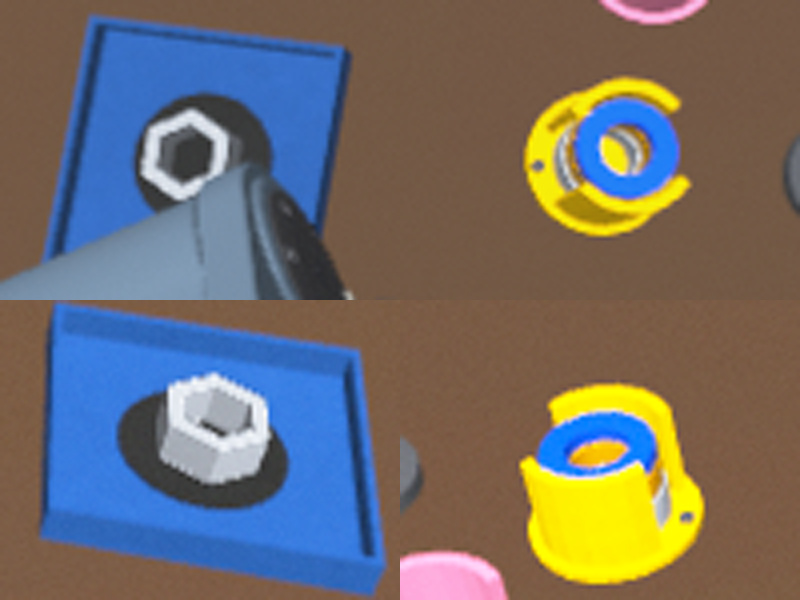

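The nut lies flat on the pad: crop (185,152) in top view, (215,430) in scene view. The stack sits level in the tube: crop (625,150) and (598,445). The nut measures about 1 mm from the pad centre and the blue ring about 1 mm from the tube axis, so I'm handing in.

```bash
python3 -c "
from station import env
print(env.close_job())"
```

```text
the job is handed in; nothing more can be done
None
```

The job is handed in, with no verdict returned: pictures show the steel, brass and blue rings stacked level in the yellow tube and the nut flat on the big tray's pad, the seal and offcut were never approached, and the arm took about 30 s of the 106 s allowed.

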